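# Stopper the open slip jar, bring it to the front and hold the carousel

## Task

One of the three jars on the pottery carousel has no stopper: of the three loose stoppers, pick the one that fits and seat it fully in that open jar, flange flat on the rim, and let it go. Then take the tall steel handle peg between the fingers and turn the carousel until that jar stands in line with the pointer of the stand, and keep hold of the handle with the carousel still: you finish while gripping it, not letting go, so that I can label the jar. Leave the other two stoppers and everything else on the table where they are.

Things in the scene. Friction and masses are not known exactly. Their poses are not given: they have to be found in the camera images.
- stand: Fixed steel stand under the carousel; place and yaw vary. Origin on the table on the turning axis. Its flat aluminium pointer (22 mm wide, arrow-ended) lies just above the table along the stand's own -x axis, roughly towards the robot, and shows from above beyond the disc, out to 175 mm from the axis.
- front (a point): The front place: the point where the centre of the open jar's mouth must come. It is fixed to the stand, right above the pointer, 70 mm from the turning axis, 110 mm above the table.
- carousel (a joint): Angle of the carousel about the stand's vertical axis, rad, growing counter-clockwise from above; 0 or any whole turn (6.283) when the open jar is at the front place. Starts at 1.0 to 5.2. Turns either way with no stop within a turn, bearing friction 0.10 N m, no spring; stays where left. Wooden disc 230 mm across, top 45 mm above the table.
- mouth (a point): Centre of the open jar's mouth at rim height (110 mm above the table), 70 mm from the turning axis, opposite the handle. Mouth 38 mm across, 55 mm deep; with the medium stopper home its centre is 10.5 mm above this point. Three like fixed white jars (52 mm across, 65 mm tall) stand a quarter turn apart; the other two are stoppered, their knobs reaching 151 mm above the table.
- handle: Upright round steel handle peg on the disc, 18 mm in diameter, opposite the open jar, 85 mm from the turning axis. Origin: the grip point on its axis, 180 mm above the table, 15 mm below its top, which stands above all jars and stoppers. It spins freely on its own axis, so it can be led round the circle with the gripper's yaw kept.
- medium_mid (a point): Centre (half-way up) of a loose turned pale-wood stopper, the middle-sized of three, which fits (2 mm play all round), standing on its plug. From below: plug 34 mm across, 20 mm long, foot chamfered; flange 48 mm across, 5 mm thick; round knob 20 mm across, 36 mm tall. 61 mm tall in all: the knob spans 5.5 mm below to 30.5 mm above this point; grip it above the flange. z is its axis, up.
- stopper_medium: The medium stopper itself; origin at the centre of its underside, 30.5 mm below point medium_mid.
- small_mid (a point): Centre (half-way up) of a loose turned pale-wood stopper, the smallest of three (it would fall into the jar), standing on its plug. From below: plug 24 mm across, 20 mm long, foot chamfered; flange 34 mm across, 5 mm thick; round knob 20 mm across, 36 mm tall. 61 mm tall in all: the knob spans 5.5 mm below to 30.5 mm above this point; grip it above the flange. z is its axis, up.
- large_mid (a point): Centre (half-way up) of a loose turned pale-wood stopper, the largest of three (too wide for the mouth), standing on its plug. From below: plug 44 mm across, 20 mm long, foot chamfered; flange 56 mm across, 5 mm thick; round knob 20 mm across, 36 mm tall. 61 mm tall in all: the knob spans 5.5 mm below to 30.5 mm above this point; grip it above the flange. z is its axis, up.
- cutter_star: Bystander: star-shaped steel clay cutter, 64 mm across, 20 mm tall, lying loose near the stoppers. Origin at its centre, underside.
- cutter_tree: Bystander: tree-shaped steel clay cutter, 64 mm long, 20 mm tall, loose. Origin at its centre, underside.
- rolling_pin: Bystander: wooden rolling pin, 50 mm thick, 360 mm long along its y, at the far side. Origin under its middle.
- tub: Bystander: white plastic tub, 110 mm across, 120 mm tall, on the right. Origin at the centre of its underside.
- tool_pot: Bystander: clay pot holding wooden modelling tools, 72 mm across, about 155 mm tall with the tools, on the right. Origin at the centre of its underside.
- beaker: Bystander: clay mug, 72 mm across plus a handle, 75 mm tall, at the left. Origin at the centre of its underside.
Mind the look-alikes: they are no part of the job. What is shaped like the stopper_medium but pink or yellow is not meant.

How it is judged:
On the way, in this order (a step that is already met when the one before it is completed fails the run):
1. the medium stopper sits fully home in the open jar and has been let go (horizontal distance between medium_mid and mouth below 0.005 m and z of medium_mid in the frame of mouth between 0.005 and 0.0135 m and angle between medium_mid's own z axis and vertical below 0.1 rad and contact force between the fingers and stopper_medium below 0.1 N), for 0.2 s.
2. the open jar has been turned to the front place, the handle is gripped and the carousel is still (horizontal distance between mouth and front below 0.01 m and contact force between the fingers and handle above 2.5 N and velocity of joint carousel between -0.05 and 0.05 rad/s), for 0.2 s.
At the end, for the whole second after the job is handed in: Medium stopper home in the jar (within 5 mm of its axis, under 3 mm above its seat, tilt under 0.1 rad), not touched; mouth within 10 mm of the front place; fingers grip the handle (over 2.5 N); carousel still (under 0.05 rad/s) (all of step 1 and all of step 2); the arm keeps its last pose, push and grip.
It fails at once if one of the two wrong stoppers is moved more than 30 mm (distance of any of small_mid, large_mid from where it was at the start of the episode above 0.03 m).
It fails at once if a bystander is moved more than 30 mm (distance of any of cutter_star, cutter_tree, rolling_pin, tub, tool_pot, beaker from where it was at the start of the episode above 0.03 m).
It also fails if it takes over 54 s, if anything falls off the work surface, if the arm or the gripper's body presses on something with over 40 N, if the wrist force passes 120 N, or if a joint passes its speed limit or range.

## Robot

A 7-joint arm with a two-finger parallel gripper is mounted at the origin on the work surface. World frame = base frame: x ahead of the robot, y to its left, z up, the work surface at z = 0. Lengths are in m, angles in rad, forces in N, time in s.
With the tool pointing down it reaches from about 0.425 to 0.8 m from the base axis. Payload 8.3 kg.
Tool frame: the origin (TCP) lies between the finger pads; the fingertips stand tcp_to_tips ahead of it and the grasp point (between the pads) lies 2 mm behind it (tcp_to_tips is the distance from the TCP to the fingertips, in m); z points along the fingers, y is the direction in which the jaws open and shut (so a half turn about z gives the same grasp; the last joint's range is limited). The gripper opens to 85 mm and grips with 20 to 120 N. Pads are 22 mm wide; open, the fingers measure 114 mm over their backs; the gripper's body (76 mm by 85 mm) begins 54 mm behind the grasp point. The pads swing forward as they close: fully open they stand 13 mm farther back than shut.
Start: joints at [-1.333, 0.383, 0.016, 1.37, -0.006, 1.388, -0.046], TCP at [0.185, 0.597, 0.208] pointing down, gripper open.
Joint ranges: [-2.95, 2.95], [-0.25, 2.06], [-1.52, 1.56], [0.18, 2.33], [-1.44, 4.58], [0.02, 2.06], [-3.01, 3.01]. Speed limits (rad/s): [2.39, 2.39, 3.01, 3.01, 3.14, 3.14, 3.14].

## Interface

Orientations are given as a unit quaternion [w, x, y, z].
In Python, from station import * gives the robot as it stands.
- The arm moves only by the tool servo_tool, never from a script. Its argument "targets" is a list of rows, each a list of 5 numbers: the shift along the tool's x, y, z in cm, then the turn about the tool's z in degrees, then the opening, from 0 (shut) to 1 (fully open). A call has 1 to 8 rows; each row is the pose to reach, as a shift and turn from the pose commanded when the call began, along the tool's axes at that moment; what a row does not reach only later rows make up. A row lasts 1/8 s, in which the tool goes at most 62.5 mm and 10.7 degrees, less where a joint would pass 70% of its speed; a pose out of reach is approached as far as the arm can. A call with a gripper value outside its range is refused whole. The fingers move at their own pace and stop on an object; "squeeze" is the grip in N (left out, the last holds). Time passes only in rows, so rows that repeat a pose let the fingers close. It gives the time, the measured TCP pose, the force and the opening at its end, in the units of the state.
- get_obs(): the state, without advancing time (a new reading comes with each control period).
- capture(name): name is "side" or "top"; returns (picture, depth): 480x640x3 uint8, red, green, blue; 480x640 float32, m along the optical axis (not along the pixel's ray), 0 where there is no reading.
- get_calibration(name): a dict with "fx", "fy", "cx", "cy" (pixels), "world_to_cam" (4x4, takes a point from world to camera coordinates). Camera axes: x right, y up, looking along -z (the intrinsics and any distortion apply to the point x, -y, -z); pixel columns grow to the right and rows downward; lengths in m; the calibration is good to about 2 mm. A picture is of the moment at which its call begins. get_calibration takes no time and is no camera call.
- job_done(): hands the job in, once; it reports no verdict.
Trained networks look in the newest picture that a camera, given by its name, has taken for a name from the list of things; names that differ only in an ending like _2 or _b are one class to them, and where a whole thing is asked for, a point or a joint stands for the part that bears it (a point fixed in the world has none). Each returns a list of dicts, best first, with "score" (0 to 1); they miss things now and then, are a little off and sometimes report something else, mostly with a low value. They report only what shows in the picture. A call takes as long as a camera call. They do not tell look-alikes from the thing itself.
- spot_in(name, camera): "point" ([column, row] in pixels, amid what is visible of it).
The state is a dict: "t": time; "joint_pos": joint angles; "joint_vel": joint speeds; "effort": joint torques, N m; "tool_pos": TCP position; "ee_rot": TCP orientation; "contact_force": force on the tool from outside, world axes, zero at the start; "moment": the same for the moment, N m; "width": opening from 0.0 (shut) to 1.0 (fully open).
Only numpy, scipy, OpenCV 4.12 (cv2) and the standard library are available. Lean on these libraries where they do the work, as an engineer would, in place of code of your own. Each camera call takes 0.05 s, during which the arm holds its last target.

## Working session

There is one attempt and no reset: what is moved stays moved. The work goes in short steps, Python scripts to look and compute and a tool call to move; the robot and the scene stay as the last step left them, time stands still between calls to the robot, and variables do not carry over. Pictures are saved under pics/ and viewed, and the job is handed in when it is done.

Besides the shell and the picture viewer there is one more tool, called after "Call:" by a JSON object that holds its "op" and its "data". servo_tool: Moves the arm, as the interface text tells. Its arguments: {"type":"object","properties":{"targets":{"type":"array","items":{"type":"array","items":{"type":"number"}}},"squeeze":{"type":"number"}},"required":["targets"]}

```bash
ls; mkdir -p pics; cat > h.py <<'E'
from station import *
import numpy as np, cv2
def cap(n,f=None):
    im,d=capture(n)
    if f: cv2.imwrite(f'pics/{f}.png',im[:,:,::-1])
    np.savez(f'/tmp/{n}.npz',im=im,d=d); return im,d
def w2p(n,P):
    c=get_calibration(n);P=np.atleast_2d(P);T=np.array(c["world_to_cam"])
    q=P@T[:3,:3].T+T[:3,3]
    return np.c_[c["fx"]*q[:,0]/-q[:,2]+c["cx"],c["fy"]*-q[:,1]/-q[:,2]+c["cy"]]
def p2w(n,u,v,d):
    c=get_calibration(n);T=np.array(c["world_to_cam"])
    u,v,d=map(np.asarray,(u,v,d))
    q=np.stack([(u-c["cx"])/c["fx"]*d,-(v-c["cy"])/c["fy"]*d,-d],-1)
    return (q-T[:3,3])@T[:3,:3]
def atz(n,u,v,z):
    a=p2w(n,u,v,1.0);b=p2w(n,u,v,2.0);s=(z-a[...,2])/(b[...,2]-a[...,2])
    return a+s[...,None]*(b-a) if np.ndim(s) else a+s*(b-a)
E
python3 - <<'E'
from h import *
for n in("side","top"):
    c=get_calibration(n);print(n,{k:np.round(v,3).tolist() if k=="world_to_cam" else v for k,v in c.items()})
    cap(n,n+"1")
o=get_obs();print(o)
for n in("top","side"):
  for k in("medium_mid","small_mid","large_mid","mouth","handle","stand"):
    print(n,k,[(np.round(r["point"]).tolist(),round(r["score"],2)) for r in spot_in(k,n)])
E
```

```text
pics
side {'fx': 543.5634247949146, 'fy': 543.5634247949146, 'cx': 317.1284648063668, 'cy': 244.3376706580827, 'world_to_cam': [[-0.999, -0.035, 0.009, 0.537], [0.032, -0.726, 0.687, -0.092], [-0.018, 0.687, 0.727, -1.38], [0.0, 0.0, 0.0, 1.0]]}
top {'fx': 464.51297498372696, 'fy': 464.51297498372696, 'cx': 313.95773440712003, 'cy': 243.33191327705507, 'world_to_cam': [[0.022, -1.0, -0.005, 0.015], [0.98, 0.021, 0.2, -0.58], [-0.2, -0.009, 0.98, -1.202], [0.0, 0.0, 0.0, 1.0]]}
{'t': 0.1, 'joint_pos': array([-1.3329157 ,  0.38414228,  0.01637765,  1.37101375, -0.00631009,
        1.38819979, -0.046469  ]), 'joint_vel': array([-0.00040759, -0.00097001,  0.00118517, -0.00304243, -0.00066891,
        0.00034478, -0.00036251]), 'effort': array([ 2.58542619e-03, -6.29139376e+01,  8.47102460e-01, -3.72758996e+01,
        1.65762228e-02,  1.03940812e-02,  1.33456135e-05]), 'tool_pos': array([0.18498619, 0.59649691, 0.20760226]), 'ee_rot': array([-1.21484024e-04,  1.49779325e-01,  9.88719080e-01, -8.48504677e-04]), 'contact_force': array([-0.17064098, -0.10956809, -0.07977073]), 'moment': array([-0.05305359, -0.01195557, -0.00045448]), 'width': 1.0023002330219222}
top medium_mid [([266.0, 295.0], 0.74), ([250.0, 323.0], 0.64), ([287.0, 319.0], 0.56)]
top small_mid [([172.0, 262.0], 0.62)]
top large_mid [([211.0, 285.0], 0.66), ([253.0, 229.0], 0.66)]
top mouth [([372.0, 252.0], 0.76), ([294.0, 186.0], 0.28), ([372.0, 254.0], 0.26)]
top handle [([413.0, 259.0], 0.42)]
top stand [([372.0, 254.0], 0.78)]
side medium_mid [([391.0, 329.0], 0.63), ([353.0, 322.0], 0.53)]
side small_mid [([275.0, 333.0], 0.7)]
side large_mid [([348.0, 376.0], 0.64), ([224.0, 295.0], 0.26), ([311.0, 314.0], 0.17)]
side mouth [([314.0, 222.0], 0.9)]
side handle [([324.0, 180.0], 0.66), ([351.0, 319.0], 0.66)]
side stand [([314.0, 224.0], 0.92)]
```

View pics/top1.png

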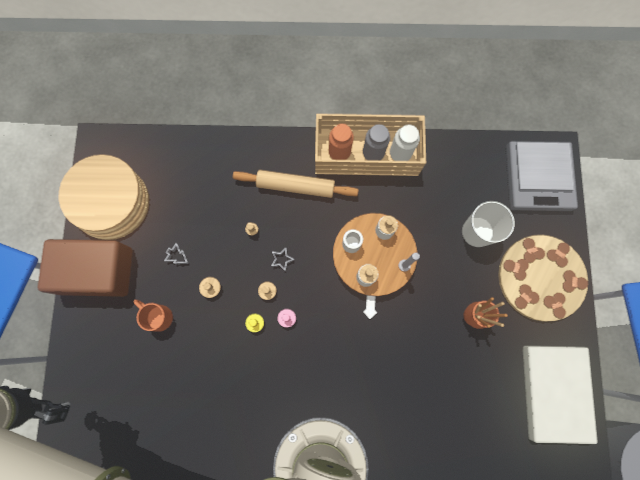

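View pics/side1.png

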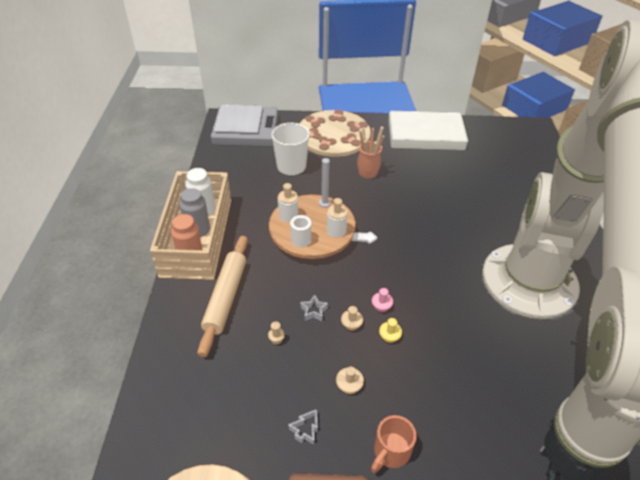

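Candidates for the stopper, by top-view pixel:
- Pale wood at (210,287), (267,291) and (252,229).
- Look-alikes: pink at (287,318), yellow at (255,323).
- Stoppers already in jars at (388,227) and (368,274).

I'll measure flange sizes and fit the carousel geometry from depth.

```bash
python3 - <<'E'
from h import *
P={};I={}
for n in("top","side"):
    z=np.load(f'/tmp/{n}.npz');I[n]=z['im'];d=z['d'];v,u=np.mgrid[:480,:640]
    P[n]=p2w(n,u,v,d);P[n][d<=0]=np.nan
    print(n,np.nanmedian(P[n][300:310,300:340,2] if n=="top" else P[n][380:400,200:260,2]))
top=P["top"]
for nm,(u,v) in dict(L=(210,287),M=(267,291),S=(252,229),pink=(287,318),yel=(255,323)).items():
  c0=atz("top",u,v,0.03)[:2]
  for n in("top","side"):
    Q=P[n].reshape(-1,3);m=(np.hypot(*(Q[:,:2]-c0).T)<0.045)
    fl=Q[m&(Q[:,2]>0.017)&(Q[:,2]<0.030)]
    kn=Q[m&(Q[:,2]>0.050)&(Q[:,2]<.07)]
    (cx,cy),r=cv2.minEnclosingCircle(fl[:,:2].astype(np.float32))
    print(nm,n,"flange c",np.round([cx,cy],4),"dia",round(2*r*1e3),len(fl),"knob top",np.round(np.median(kn,0),4) if len(kn) else None,len(kn),np.round(np.ptp(kn[:,:2],axis=0),4) if len(kn) else None)
# disc
for n in("top","side"):
    Q=P[n].reshape(-1,3);c0=atz("top",375,254,.045)[:2]
    m=(np.hypot(*(Q[:,:2]-c0).T)<0.14)&(abs(Q[:,2]-.045)<.006)
    mask=m.reshape(480,640);pts=Q[m]
    (cx,cy),r=cv2.minEnclosingCircle(pts[:,:2].astype(np.float32));print(n,"disc",cx,cy,r,np.median(pts[:,2]))
    for lab,lo,hi in(("rim",.10,.118),("knob",.145,.156),("handle",.16,.20)):
        s=Q[(np.hypot(*(Q[:,:2]-c0).T)<0.13)&(Q[:,2]>lo)&(Q[:,2]<hi)]
        if len(s)==0: continue
        _,L,C=cv2.kmeans(s[:,:2].astype(np.float32),min(3 if lab=="rim" else 2 if lab=="knob" else 1,len(s)),None,(3,50,1e-5),5,2)
        print(n,lab,len(s),np.round(C,4).tolist(),np.bincount(L.ravel()), s[:,2].max())
a=cv2.resize(I["top"][260:345,190:310],None,fx=6,fy=6,interpolation=2)
cv2.imwrite("pics/crop1.png",a[:,:,::-1])
a=cv2.resize(I["top"][200:330,320:430],None,fx=4.5,fy=4.5,interpolation=2)
cv2.imwrite("pics/crop2.png",a[:,:,::-1])
E
```

```text
top -0.0006883086365181044
side 0.00047202145655338075
L top flange c [0.458  0.3129] dia 57 273 knob top [0.4574 0.3116 0.0608] 47 [0.0166 0.0184]
L side flange c [0.458  0.3127] dia 59 389 knob top [0.4582 0.3163 0.0602] 90 [0.0191 0.0199]
M top flange c [0.4529 0.1553] dia 49 188 knob top [0.4525 0.1547 0.0608] 45 [0.0177 0.0164]
M side flange c [0.4512 0.1563] dia 50 223 knob top [0.4509 0.1591 0.06  ] 69 [0.0187 0.0196]
S top flange c [0.6252 0.2054] dia 35 63 knob top [0.6238 0.2053 0.0596] 45 [0.0182 0.0189]
S side flange c [0.6236 0.2073] dia 36 101 knob top [0.6225 0.2093 0.0603] 72 [0.0182 0.0195]
pink top flange c [0.3796 0.0992] dia 48 195 knob top [0.379  0.0991 0.0609] 44 [0.0183 0.0162]
pink side flange c [0.3777 0.1004] dia 49 192 knob top [0.3781 0.1035 0.0603] 63 [0.017  0.0195]
yel top flange c [0.3646 0.1853] dia 48 195 knob top [0.3652 0.1849 0.0605] 47 [0.0183 0.0184]
yel side flange c [0.3629 0.1865] dia 50 222 knob top [0.3642 0.1893 0.0599] 75 [0.0191 0.0211]
top disc 0.5580644607543945 -0.1375971883535385 0.11526307463645935 0.04468117235907693
top rim 636 [
[... 163 characters left out ...]
66
top knob 105 [[0.4952999949455261, -0.12250000238418579], [0.6223999857902527, -0.16329999268054962]] [57 48] 0.1551096253127536
top handle 65 [[0.5246999859809875, -0.21449999511241913]] [65] 0.1989444889588966
side disc 0.5558921098709106 -0.13764935731887817 0.11782454699277878 0.04514708062680696
side rim 672 [[0.4909000098705292, -0.10130000114440918], [0.6062999963760376, -0.16130000352859497], [0.5820000171661377, -0.06970000267028809]] [231 245 196] 0.11794420261012172
side knob 107 [[0.589900016784668, -0.17679999768733978], [0.49160000681877136, -0.10809999704360962]] [62 45] 0.15597897795734092
side handle 93 [[0.5242000222206116, -0.21170000731945038]] [93] 0.19802563796658534
```

View pics/crop1.png

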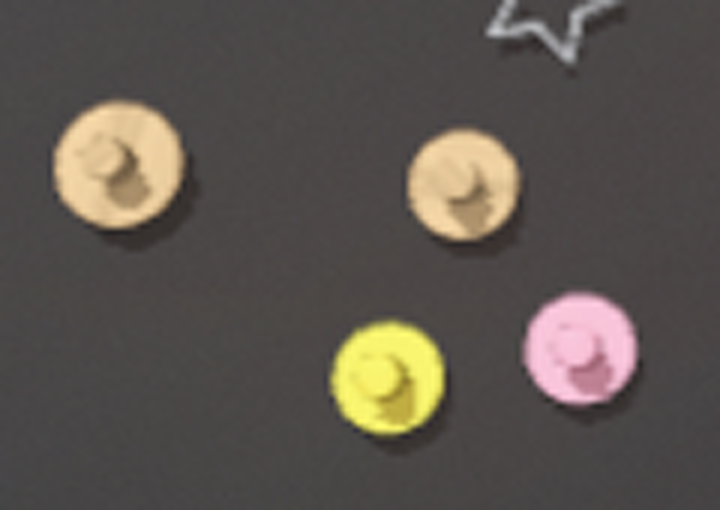

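View pics/crop2.png

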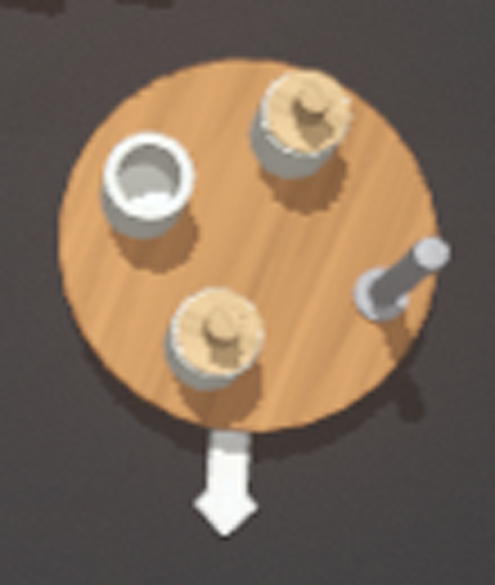

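The crops show the pale-wood stopper at top (267,291), flange about 49 mm, so it's the medium one. The (210,287) stopper is about 57 mm and (252,229) about 35 mm. The open jar is at (353,240), the handle at about (410,260) and the pointer tip at (370,318). Next I'll refine the geometry.

```bash
python3 - <<'E'
from h import *
import station
print([k for k in dir(station) if not k.startswith('_')], getattr(station,'tcp_to_tips',None))
for n in("top","side"):
    z=np.load(f'/tmp/{n}.npz');I=z['im'];d=z['d'];v,u=np.mgrid[:480,:640]
    Pf=p2w(n,u,v,d);Pf[d<=0]=np.nan;Q=Pf.reshape(-1,3)
    def near(c,r,lo,hi): return Q[(np.hypot(*(Q[:,:2]-c).T)<r)&(Q[:,2]>lo)&(Q[:,2]<hi)]
    def circ(p): (a,b),r=cv2.minEnclosingCircle(p[:,:2].astype(np.float32));return np.round([a,b,2*r],4),len(p)
    print(n,"rim",circ(near([.582,-.072],.035,.106,.115)))
    print(n,"M flange",circ(near([.452,.156],.03,.021,.028)))
    print(n,"M knob",circ(near([.452,.157],.03,.055,.065)))
    print(n,"lidded flanges",[circ(near(c,.035,.111,.119)) for c in([.495,-.115],[.62,-.166])])
    h=near([.5245,-.213],.03,.19,.2);print(n,"handle top",circ(h),circ(near([.5245,-.213],.03,.15,.2)))
    # pointer: bright pixels on low z
    g=I.astype(int).min(2).reshape(-1)
    m=(g>150)&(np.abs(Q[:,2])<.02)&(np.hypot(Q[:,0]-.557,Q[:,1]+.1376)<.19)&(Q[:,0]<.47)
    p=Q[m];dv=p[:,:2].mean(0);print(n,"pointer",len(p),dv,p[:,2].mean(),"min x",p[np.argmin(p[:,0])],"dir from axis",np.degrees(np.arctan2(dv[1]+.1376,dv[0]-.557)))
    l=cv2.fitLine(p[:,:2].astype(np.float32),2,0,.01,.01).ravel();print(l,np.degrees(np.arctan2(l[1],l[0])))
print("star",atz("top",283,259,.01))
E
```

```text
['MotionError', 'capture', 'get_calibration', 'get_obs', 'job_done', 'spot_in', 'tcp_to_tips'] 0.017
top rim (array([ 0.5835, -0.0726,  0.0518]), 122)
top M flange (array([0.4526, 0.155 , 0.0484]), 157)
top M knob (array([0.4526, 0.1548, 0.0195]), 39)
top lidded flanges [(array([ 0.4927, -0.111 ,  0.0502]), 206), (array([ 0.6216, -0.1639,  0.0503]), 178)]
top handle top (array([ 0.5264, -0.2161,  0.0172]), 42) (array([ 0.5262, -0.2161,  0.0176]), 72)
top pointer 199 [ 0.41515663 -0.1295766 ] 0.00871533221353737 min x [ 0.3847014  -0.12658138  0.01239351] dir from axis 176.76250233835242
[ 0.9984314  -0.05598911  0.41515663 -0.1295766 ] -3.209618
side rim (array([ 0.5826, -0.0697,  0.0563]), 135)
side M flange (array([0.4511, 0.1559, 0.0493]), 192)
side M knob (array([0.4519, 0.1564, 0.0213]), 53)
side lidded flanges [(array([ 0.4899, -0.109 ,  0.0541]), 160), (array([ 0.6204, -0.1617,  0.0516]), 140)]
side handle top (array([ 0.5253, -0.2158,  0.0199]), 30) (array([ 0.5251, -0.2145,  0.0225]), 107)
side pointer 185 [ 0.41304061 -0.1284002 ] 0.00908337012974758 min x [ 0.38187904 -0.1394655   0.00152913] dir from axis 176.34345452555633
[ 0.99833846  0.05762231  0.4130406  -0.12840019] 3.303345
star [0.54290695 0.11366937 0.01      ]
```

```bash
cat >> h.py <<'E'
from scipy.spatial.transform import Rotation as R
def sh(x,y,z):
    o=get_obs();q=np.array(o["ee_rot"]);r=R.from_quat(q[[1,2,3,0]]).as_matrix()
    print("t",round(o["t"],2),"tcp",np.round(o["tool_pos"],4),"w",round(o["width"],3),"F",np.round(o["contact_force"],1),"yaxis deg",round(np.degrees(np.arctan2(r[1,1],r[0,1])),1))
    print("shift cm",np.round(100*r.T@(np.array([x,y,z])-o["tool_pos"]),2))
E
python3 -c "
from h import *
sh(.4522,.1553,.15)"
```

```text
t 0.7 tcp [0.1851 0.5969 0.2085] w 1.0 F [-0.4  0.6  0. ] yaxis deg 72.8
shift cm [-38.59 -34.27   5.85]
```

Call:
{"op": "servo_tool", "data": {"targets": [[-4.3,-3.8,0,0,0.7],[-8.6,-7.6,0,0,0.7],[-12.9,-11.4,0,0,0.7],[-17.1,-15.2,1,0,0.7],[-21.4,-19,2,0,0.7],[-25.7,-22.8,3,0,0.7],[-30,-26.6,4,0,0.7],[-34.3,-30.4,5,0,0.7]]}}

```text
t: 1.7
tool_pos: [0.4235, 0.2034, 0.1586]
ee_rot: [0.0, 0.15, 0.989, 0.0]
contact_force: [0.9, -0.2, 0.1]
width: 0.7
```

```bash
python3 -c "
from h import *
sh(.4522,.1553,.12)"
```

```text
t 1.7 tcp [0.4235 0.2034 0.1586] w 0.7 F [ 0.9 -0.2  0.1] yaxis deg 72.8
shift cm [-4.16 -3.75  3.86]
```

Call:
{"op": "servo_tool", "data": {"targets": [[-2.5,-2.2,2,0,0.7],[-4.2,-3.8,3.9,0,0.7],[-4.2,-3.8,3.9,0,0.7],[-4.2,-3.8,3.9,0,0.7]]}}

```text
t: 2.2
tool_pos: [0.4515, 0.1572, 0.12]
ee_rot: [0.0, 0.149, 0.989, 0.0]
contact_force: [0.3, -0.2, -0.2]
width: 0.698
```

```bash
python3 - <<'E'
from h import *
sh(.4522,.1553,.046)
for n in("top","side"):
    im,d=cap(n)
    u,v=w2p(n,[.4522,.1553,.06])[0].astype(int)
    cv2.imwrite(f"pics/{n}2.png",cv2.resize(im[v-50:v+50,u-60:u+60],None,fx=5,fy=5,interpolation=2)[:,:,::-1])
E
```

```text
t 2.2 tcp [0.4515 0.1572 0.12  ] w 0.698 F [ 0.3 -0.2 -0.2] yaxis deg 72.8
shift cm [-0.13 -0.16  7.4 ]
```

View pics/side2.png

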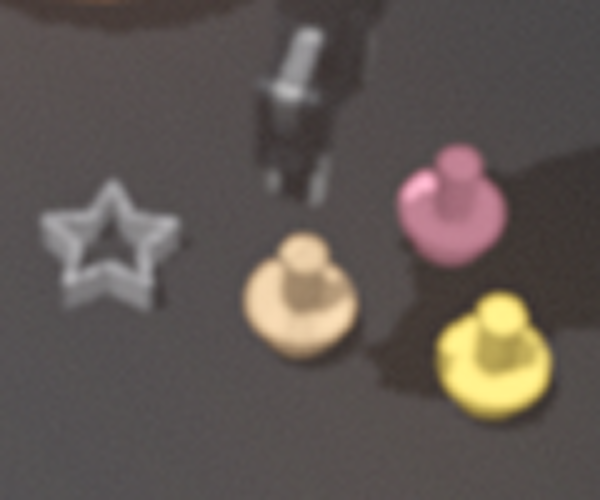

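```bash
python3 - <<'E'
from h import *
u,v=w2p("side",[.4522,.1553,.06])[0].astype(int)
for p in([.4515,.157,.103],[.45,.183,.108],[.4522,.1553,.061]): print((w2p("side",p)[0]-[u-60,v-50])*5)
E
```

```text
[309.04582793 198.75740434]
[313.81652564 239.27214014]
[302.09902991 252.37815079]
```

View pics/top2.png

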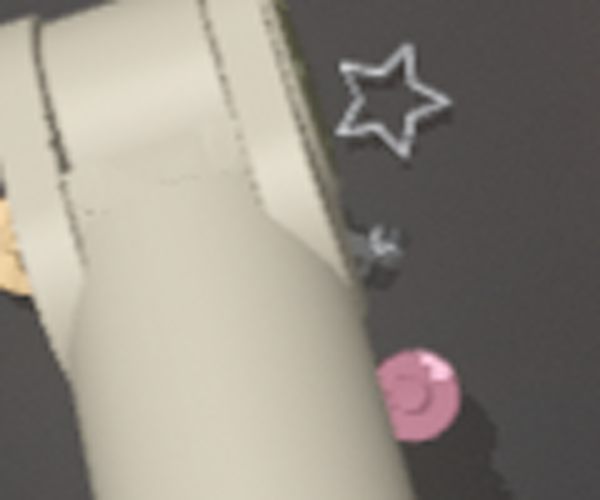

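```bash
python3 - <<'E'
from h import *
for n in("side","top"):
    z=np.load(f'/tmp/{n}.npz');d=z['d'];v,u=np.mgrid[:480,:640];P=p2w(n,u,v,d);P[d<=0]=np.nan
    Q=P.reshape(-1,3);m=(np.hypot(Q[:,0]-.4515,Q[:,1]-.157)<.075)&(Q[:,2]>.075)&(Q[:,2]<.18)
    q=Q[m];q=q[np.argsort(q[:,2])];
    r=R.from_quat(get_obs()["ee_rot"][[1,2,3,0]]).as_matrix()
    t=(q-get_obs()["tool_pos"])@r
    for a in range(0,len(t),max(1,len(t)//25)):print(n,np.round(t[a]*1e3,1),np.round(q[a],3))
E
```

```text
side [  8.4  36.9 -31.4] [0.454 0.195 0.152]
side [  8.6 -31.3 -33.6] [0.434 0.13  0.154]
side [ 10.8  38.3 -34.2] [0.452 0.197 0.154]
side [ -4.4 -28.8 -34.6] [0.447 0.129 0.155]
side [ -5.  -30.3 -36.1] [0.447 0.127 0.156]
side [ -2.1 -28.1 -36.4] [0.445 0.13  0.157]
side [ -1.4  41.7 -36.4] [0.465 0.197 0.157]
side [ 12.4 -32.6 -37. ] [0.43  0.13  0.157]
side [ -0.6 -30.5 -37.6] [0.443 0.128 0.158]
side [ -1.8  41.  -38.8] [0.465 0.196 0.159]
side [  7.1  41.6 -39.9] [0.457 0.199 0.16 ]
side [ 10.2 -31.8 -40.3] [0.432 0.13  0.161]
side [ 11.8  36.1 -42.1] [0.451 0.196 0.162]
side [ -3.1  44.5 -42.5] [0.468 0.199 0.163]
side [ 12.6 -30.2 -43.1] [0.43  0.132 0.163]
side [  9.4  35.6 -43.9] [0.453 0.194 0.164]
side [  1.8 -28.4 -44.2] [0.441 0.131 0.164]
side [ 11.6  35.9 -45.2] [0.451 0.195 0.165]
side [  8.5  40.2 -45.7] [0.455 0.199 0.166]
side [  2.7  42.8 -46.3] [0.462 0.199 0.167]
side [  8.   39.1 -47.5] [0.455 0.197 0.168]
side [  0.4  42.9 -48.8] [0.464 0.199 0.169]
side [  2.6  43.  -49.9] [0.462 0.2   0.17 ]
side [ -3.9  43.3 -50.7] [0.468 0.198 0.171]
side [  0.2  42.8 -52. ] [0.464 0.199 0.172]
side [ -4.3  42.3 -52.7] [0.468 0.197 0.173]
side [ 12.7 -34.8 -54.7] [0.429 0.128 0.175]
side [ 11.6 -30.7 -55.5] [0.431 0.132 0.176]
side [ 11.2 -31.4 -57.9] [0.432 0.131 0.178]
```

Call:
{"op": "servo_tool", "data": {"targets": [[-0.1,-0.2,1,0,0.7],[-0.1,-0.2,4,0,0.7],[-0.1,-0.2,6,0,0.7],[-0.1,-0.2,6,0,0.7]]}}

```text
t: 2.8
tool_pos: [0.4504, 0.1537, 0.0579]
ee_rot: [-0.001, 0.149, 0.989, -0.001]
contact_force: [-0.0, -0.3, 1.3]
width: 0.699
```

```bash
python3 - <<'E'
from h import *
sh(.4522,.1553,.046)
for n in("side",):
    im,d=cap(n)
    u,v=w2p(n,[.4522,.1553,.06])[0].astype(int)
    cv2.imwrite(f"pics/{n}3.png",cv2.resize(im[v-50:v+50,u-60:u+60],None,fx=6,fy=6,interpolation=2)[:,:,::-1])
E
```

```text
t 2.8 tcp [0.4504 0.1537 0.0579] w 0.699 F [-0.  -0.3  1.3] yaxis deg 72.8
shift cm [-0.13  0.21  1.19]
```

View pics/side3.png

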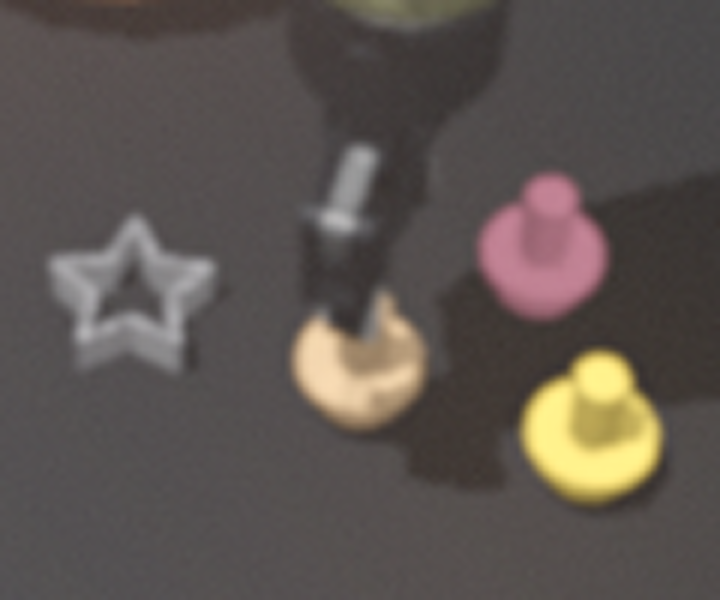

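Call:
{"op": "servo_tool", "data": {"targets": [[0,0.1,0.7,0,0.7],[0,0.1,1.3,0,0.7],[0,0.1,1.3,0,0.7],[0,0.1,1.3,0,0.7]]}}

```text
t: 3.35
tool_pos: [0.4523, 0.155, 0.0467]
ee_rot: [0.0, 0.15, 0.989, 0.0]
contact_force: [0.2, -0.8, 0.0]
width: 0.702
```

```bash
python3 - <<'E'
from h import *
sh(.4522,.1553,.046)
E
```

```text
t 3.35 tcp [0.4523 0.155  0.0467] w 0.702 F [ 0.2 -0.8  0. ] yaxis deg 72.8
shift cm [0.02 0.03 0.07]
```

Call:
{"op": "servo_tool", "data": {"targets": [[0,0,0,0,0.1],[0,0,0,0,0.1],[0,0,0,0,0.1],[0,0,0,0,0.1],[0,0,0,0,0.1],[0,0,0,0,0.1]], "squeeze": 40}}

```text
t: 4.1
tool_pos: [0.4522, 0.155, 0.0465]
ee_rot: [-0.0, 0.15, 0.989, -0.0]
contact_force: [0.5, 0.5, -0.2]
width: 0.104
```

```bash
python3 - <<'E'
from h import *
sh(.4522,.1553,.046)
for n in("side","top"):
    im,d=cap(n)
    u,v=w2p(n,[.4522,.1553,.06])[0].astype(int)
    cv2.imwrite(f"pics/{n}4.png",cv2.resize(im[v-40:v+40,u-50:u+50],None,fx=7,fy=7,interpolation=2)[:,:,::-1])
E
```

```text
t 4.1 tcp [0.4522 0.155  0.0465] w 0.104 F [ 0.5  0.5 -0.2] yaxis deg 72.8
shift cm [0.01 0.03 0.05]
```

View pics/side4.png

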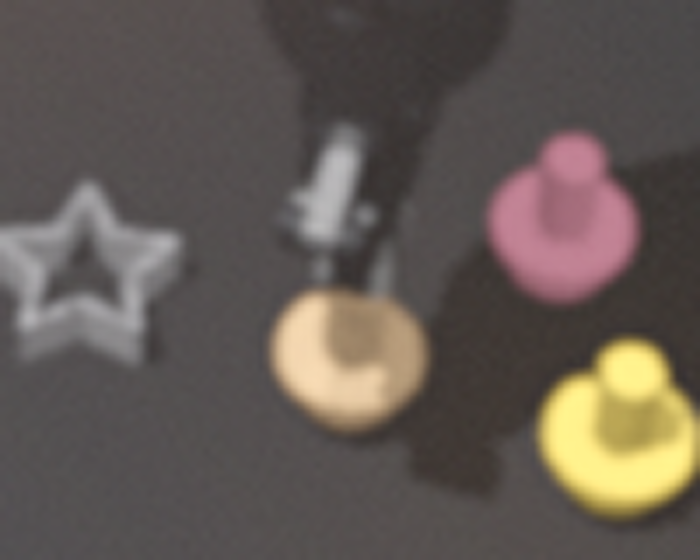

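View pics/top4.png

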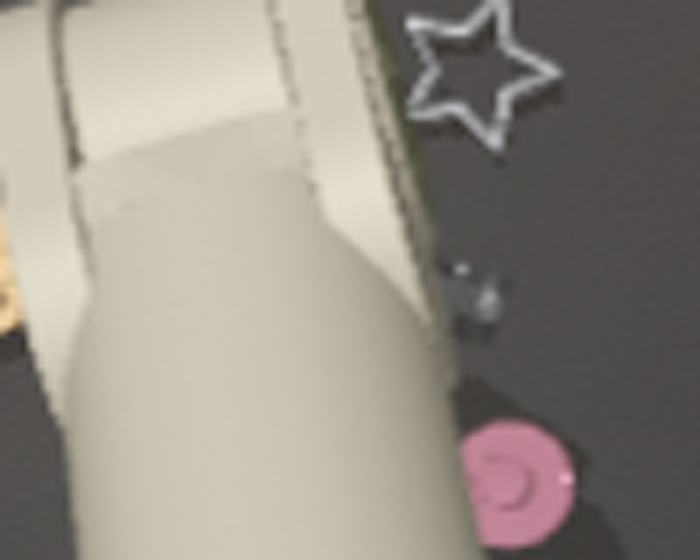

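Call:
{"op": "servo_tool", "data": {"targets": [[0,0,0,0,0],[0,0,0,0,0],[0,0,0,0,0]]}}

```text
t: 4.58
tool_pos: [0.4522, 0.155, 0.0465]
ee_rot: [-0.0, 0.15, 0.989, -0.0]
contact_force: [-0.5, 0.2, -0.4]
width: -0.003
```

```bash
python3 - <<'E'
from h import *
z=np.load('/tmp/side.npz');d=z['d'];n="side"
v,u=np.mgrid[:480,:640];P=p2w(n,u,v,d);P[d<=0]=np.nan
uu,vv=w2p(n,[.4522,.1553,.06])[0].astype(int);print(uu,vv)
r0,c0=vv-40,uu-50
np.set_printoptions(linewidth=250)
print("rows crop7; z(mm) cols 42..60")
for r in range(14,62,2): print(r*7,(P[r0+r,c0+40:c0+62:2,2]*1e3).round(), '|y',(P[r0+r,c0+46:c0+56:3,1]*1e3).round())
for p in([.4522,.155,.0295],[.4522,.155,.0465],[.4522,.155,.061]): print((w2p(n,p)[0]-[c0,r0])*7)
E
```

```text
352 309
rows crop7; z(mm) cols 42..60
98 [  2.   1. 170. 194. 196. 201. 200. 202. 203. 206. 198.] |y [188. 188. 191. 194.]
112 [  3.   4. 163. 188. 192. 192. 197. 191. 182. 178. 176.] |y [188. 192. 194. 187.]
126 [  4.   5. 159. 188. 184. 184. 187. 189. 175. 169. 172.] |y [193. 191. 192. 188.]
140 [ -0.   2. 151. 181. 179. 185. 184. 182. 168. 166. 166.] |y [192. 191. 195. 188.]
154 [ -3.   2. 143. 173. 171. 176. 182. 176. 155. 158.  -1.] |y [192. 191. 198. 187.]
168 [ -1.  -2. 137. 172. 175. 175. 174. 163. 142. 150.   2.] |y [196. 196. 197. 179.]
182 [  2.  -4.   1. 169. 169. 165. 141. 141. 141. 145.   1.] |y [199. 201. 176. 175.]
196 [  2. 162. 155. 168. 172. 163. 123. 134. 139. 136.  -1.] |y [203. 204. 168. 177.]
210 [162. 167. 164. 167. 168. 157. 157. 128. 121.   1.  -0.] |y [208. 201. 199. 176.]
224 [162. 166. 163. 164. 166. 168. 167. 117. 111.   1.  -3.] |y [210. 210. 213. 176.]
238 [155. 161. 163. 163. 163. 162. 163. 129.  96.  -1.  -1.] |y [215. 216. 214. 174.]
252 [ -1.  -1. 125. 153. 161. 161. 146. 123.  78.  nan  -0.] |y [213. 218. 207. 168.]
266 [ -2.   1.   3.  85.  93.  
[... 263 characters left out ...]
 164. 163. 138.]
322 [-1. 28. 29. 37. 49. 54. 52. 45. 26. 27.  2.] |y [154. 163. 164. 145.]
336 [25. 25. 31. 32. 44. 43. 47. 38. 20. 24.  1.] |y [156. 161. 166. 150.]
350 [24. 30. 26. 30. 32. 37. 41. 30. 29. 26. 31.] |y [160. 166. 167. 156.]
364 [21. 24. 27. 29. 23. 31. 28. 27. 21. 24. 22.] |y [165. 162. 164. 164.]
378 [-2. 22. 27. 29. 26. 27. 26. 25. 25. 23. -1.] |y [170. 165. 167. 169.]
392 [-2. 22. 27. 26. 26. 27. 27. 24. 27. 21. -3.] |y [174. 170. 174. 172.]
406 [ 1.  0.  6. 25. 23. 26. 27. 21. 19.  0.  0.] |y [178. 179. 180. 177.]
420 [-3. -3. -1.  1. 11.  2. 11.  3.  0. -0. -1.] |y [168. 170. 174. 169.]
[347.57474599 339.61646111]
[350.44052167 309.09676852]
[352.93008882 282.58358936]
```

The fingers closed fully with nothing between them. Depth shows the tips near z≈0.075, just above the knob top at 0.061, although the reported TCP height implies tips at 0.03. I'll open, go down in small steps and trust the camera.

Call:
{"op": "servo_tool", "data": {"targets": [[0,0,0,0,0.7],[0,0,0,0,0.7],[0,0,0,0,0.7],[0,0,0,0,0.7],[0,0,0.6,0,0.7],[0,0,1.2,0,0.7],[0,0,1.8,0,0.7],[0,0,1.8,0,0.7]]}}

```text
t: 5.58
tool_pos: [0.4517, 0.1547, 0.0278]
ee_rot: [-0.001, 0.15, 0.989, -0.0]
contact_force: [-0.1, -0.5, 0.6]
width: 0.7
```

```bash
cat >> h.py <<'E'
def tips(n,f,c,rad=.07,crop=True):
    im,d=cap(n)
    o=get_obs();t=o["tool_pos"]
    uu,vv=w2p(n,[*c,.06])[0].astype(int);uu=min(max(uu,50),590);vv=min(max(vv,40),440)
    cv2.imwrite(f"pics/{f}.png",cv2.resize(im[vv-40:vv+40,uu-50:uu+50],None,fx=7,fy=7,interpolation=2)[:,:,::-1])
    v,u=np.mgrid[:480,:640];P=p2w(n,u,v,d);P[d<=0]=np.nan
    return im,d,P,(uu-50,vv-40)
E
python3 - <<'E'
from h import *
sh(.4522,.1553,.046)
tips("side","side5",[.4522,.1553])
E
```

```text
t 5.58 tcp [0.4517 0.1547 0.0278] w 0.7 F [-0.1 -0.5  0.6] yaxis deg 72.8
shift cm [-0.03  0.07 -1.82]
```

View pics/side5.png

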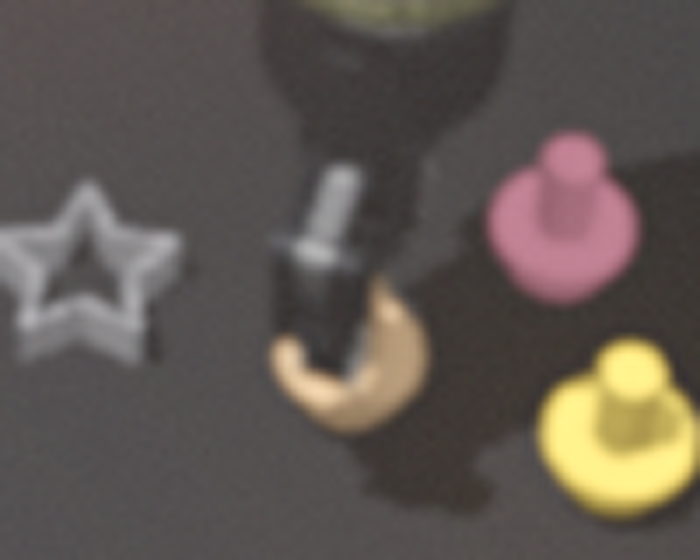

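Call:
{"op": "servo_tool", "data": {"targets": [[0,0,0.6,0,0.6],[0,0,1.2,0,0.6],[0,0,1.8,0,0.6],[0,0,2.4,0,0.6],[0,0,2.4,0,0.6]]}}

```text
t: 6.25
tool_pos: [0.4518, 0.1547, 0.0039]
ee_rot: [-0.0, 0.15, 0.989, -0.0]
contact_force: [-0.4, -0.4, 0.4]
width: 0.598
```

```bash
python3 - <<'E'
from h import *
sh(.4522,.1553,.0)
im,d,P,(c0,r0)=tips("side","side6",[.4522,.1553])
for r in range(28,62,2): print(r*7,(P[r0+r,c0+36:c0+60:2,2]*1e3).round(), '|y',(P[r0+r,c0+42:c0+56:3,1]*1e3).round())
E
```

```text
t 6.25 tcp [0.4518 0.1547 0.0039] w 0.598 F [-0.4 -0.4  0.4] yaxis deg 72.8
shift cm [-0.02  0.07  0.39]
196 [  2.  -0.  -0. 124. 145. 148. 152. 153. 155. 156. 134. 130.] |y [170. 191. 191. 191. 194.]
210 [ -1.  -2.   1.  -0. 139. 143. 145. 149. 147. 140. 129. 131.] |y [ 79. 188. 190. 193. 186.]
224 [  2.  -4.  -2. 113. 138. 137. 138. 138. 143. 136. 123. 125.] |y [172. 191. 191. 196. 189.]
238 [ -1.   4.   1. 109. 134. 138. 135. 137. 140. 126. 118. 111.] |y [174. 193. 194. 196. 186.]
252 [  2.  -2.   3. 105. 102. 137. 135. 134. 133. 111. 113.  47.] |y [177. 200. 199. 197. 180.]
266 [ -2.  -1.   2. 102. 136. 133. 134.  97.  94.  38. 109.  42.] |y [180. 205. 204. 175. 130.]
280 [  0.  -0. 133. 134. 132. 132. 132.  96.  96. 109. 104.  34.] |y [209. 211. 207. 183. 189.]
294 [ -2.  -0. 130. 129. 132. 132. 133.  97.  99.  98.  97.   4.] |y [211. 216. 213. 187. 186.]
308 [ -3.  -1. 131. 132. 133. 134. 132. 133.  95.  96.  22.  -3.] |y [218. 218. 218. 210. 191.]
322 [ -0.  -1. 122. 124. 128. 130. 128. 127.  89.  52.  29.  25.] |y [217. 221. 220. 188. 164.]
336 [ -3.   6. 113. 112. 114. 120. 122. 114.  82.  42.  26.  27.] |y [214. 217. 221. 193. 162.]
350 [  0.  -2. 100. 106. 105. 112. 115. 106.  80.  28.  27.  25.] |y [215. 214. 220. 205. 158.]
364 [  1.  -1.  89.  85.  86. 101. 103.  95.  61.  26.  27.  23.] |y [205. 205. 217. 201. 162.]
378 [ 0. -2. 79. 81. 84. 83. 91. 89. 53. 23. 23. 27.] |y [207. 210. 214. 208. 166.]
392 [-0.  3.  1. 34. 52. 56. 79. 76. 44. 23. 27. 24.] |y [180. 191. 211. 189. 171.]
406 [ 1.  3.  2. -1. 45. 38. 48. 36. 23. 27. 20.  2.] |y [161. 192. 194. 188. 179.]
420 [ 1. -2.  3.  2. -2. -1.  6. 34.  8. -0.  0.  6.] |y [169. 168. 171. 171. 166.]
```

View pics/side6.png

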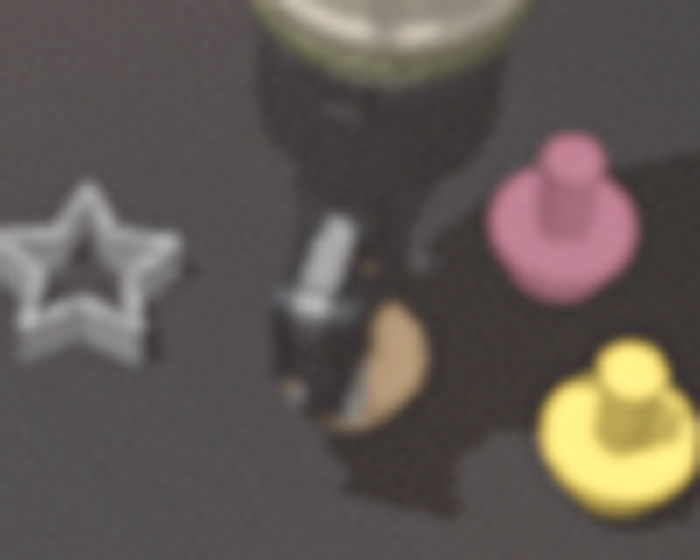

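Call:
{"op": "servo_tool", "data": {"targets": [[0,0,-0.3,0,0.5],[0,0,-0.3,0,0.05],[0,0,-0.3,0,0.05],[0,0,-0.3,0,0.05],[0,0,-0.3,0,0.05],[0,0,-0.3,0,0.05]], "squeeze": 40}}

```text
t: 7.05
tool_pos: [0.4526, 0.1551, 0.008]
ee_rot: [0.0, 0.15, 0.989, 0.0]
contact_force: [-0.6, -0.9, 6.4]
width: 0.222
```

Call:
{"op": "servo_tool", "data": {"targets": [[0,0,-1,0,0.05],[0,0,-4,0,0.05],[0,0,-8,0,0.05],[0,0,-12,0,0.05],[0,0,-16,0,0.05],[0,0,-18,0,0.05],[0,0,-18,0,0.05]]}}

```text
t: 7.92
tool_pos: [0.4531, 0.1553, 0.1893]
ee_rot: [0.001, 0.15, 0.989, 0.001]
contact_force: [0.2, 0.5, -0.4]
width: 0.221
```

```bash
python3 - <<'E'
from h import *
sh(.583,-.0724,.188)
im,d=cap("side")
cv2.imwrite("pics/side7.png",cv2.resize(im[150:390,200:460],None,fx=2.5,fy=2.5,interpolation=2)[:,:,::-1])
E
```

```text
t 7.92 tcp [0.4531 0.1553 0.1893] w 0.221 F [ 0.2  0.5 -0.4] yaxis deg 72.8
shift cm [-19.15 -17.9    0.13]
```

View pics/side7.png

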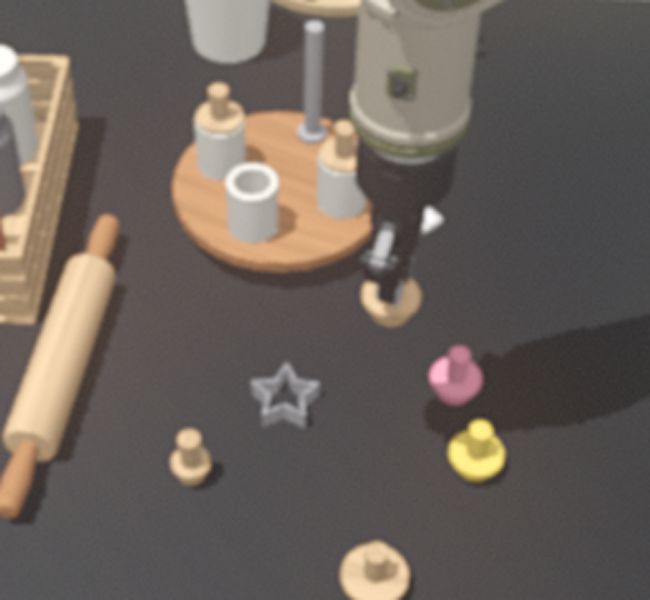

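Call:
{"op": "servo_tool", "data": {"targets": [[-2,-1.9,0,0,0.05],[-5,-4.7,0,0,0.05],[-8.5,-8,0,0,0.05],[-12,-11.3,0,0,0.05],[-15.5,-14.6,0,0,0.05],[-18,-16.9,0,0,0.05],[-19.1,-17.9,0,0,0.05],[-19.1,-17.9,0,0,0.05]]}}

```text
t: 8.98
tool_pos: [0.5811, -0.0729, 0.1864]
ee_rot: [-0.001, 0.151, 0.989, -0.0]
contact_force: [0.7, -0.3, -0.3]
width: 0.219
```

Call:
{"op": "servo_tool", "data": {"targets": [[0,0,2,0,0.05],[0,0,4,0,0.05],[0,0,5,0,0.05],[0,0,5,0,0.05]]}}

```text
t: 9.48
tool_pos: [0.5809, -0.0712, 0.1369]
ee_rot: [-0.001, 0.149, 0.989, 0.0]
contact_force: [0.9, 0.3, 0.0]
width: 0.222
```

```bash
python3 - <<'E'
from h import *
sh(.5833,-.072,.1)
for n in("side","top"):
    im,d=cap(n)
    uu,vv=w2p(n,[.583,-.072,.12])[0].astype(int)
    cv2.imwrite(f"pics/{n}8.png",cv2.resize(im[vv-40:vv+40,uu-50:uu+50],None,fx=7,fy=7,interpolation=2)[:,:,::-1])
    v,u=np.mgrid[:480,:640];P=p2w(n,u,v,d);P[d<=0]=np.nan;Q=P.reshape(-1,3)
    for lo,hi in((.106,.114),(.146,.158)):
        m=(np.hypot(Q[:,0]-.583,Q[:,1]+.072)<.036)&(Q[:,2]>lo)&(Q[:,2]<hi);q=Q[m]
        if len(q)>5:
            print(n,lo,len(q),cv2.minEnclosingCircle(q[:,:2].astype(np.float32)),q.min(0),q.max(0))
E
```

```text
t 9.47 tcp [ 0.5809 -0.0712  0.1369] w 0.222 F [0.9 0.3 0. ] yaxis deg 72.9
shift cm [-0.25 -0.    3.69]
side 0.106 102 ((0.5828644633293152, -0.07089152932167053), 0.027206609025597572) [ 0.55665456 -0.09281164  0.10616467] [ 0.60684393 -0.04546411  0.11351156]
side 0.146 138 ((0.57919842004776, -0.06805337965488434), 0.02577914111316204) [ 0.55629083 -0.08916182  0.1476345 ] [ 0.60331769 -0.04343127  0.15783239]
```

View pics/side8.png

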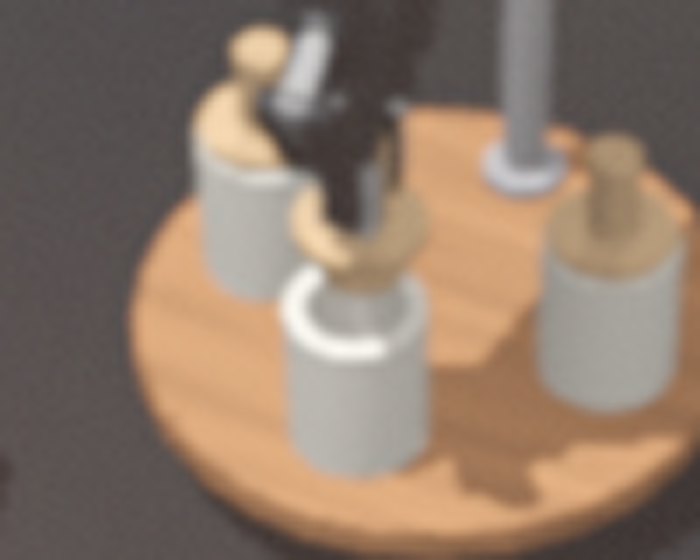

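View pics/top8.png

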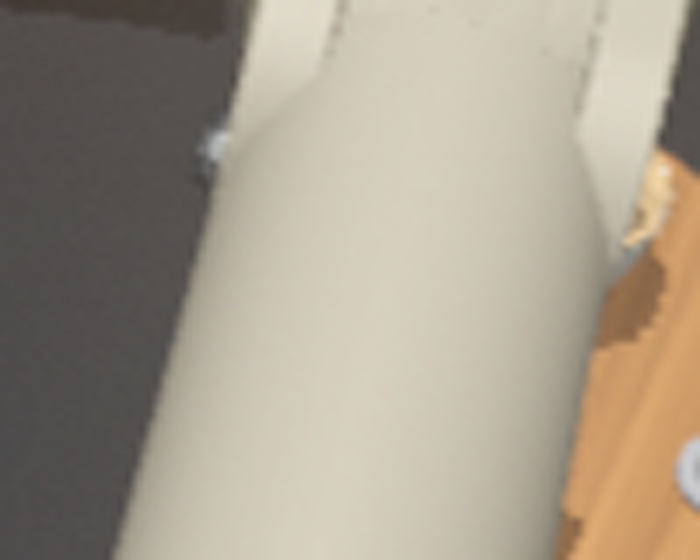

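Call:
{"op": "servo_tool", "data": {"targets": [[-0.2,0,0,0,0.05],[-0.2,0,0.7,0,0.05],[-0.2,0,1.4,0,0.05],[-0.2,0,1.8,0,0.05],[-0.2,0,2.2,0,0.05],[-0.2,0,2.4,0,0.05],[-0.2,0,2.4,0,0.05]]}}

```text
t: 10.45
tool_pos: [0.5834, -0.0731, 0.1134]
ee_rot: [-0.0, 0.15, 0.989, -0.0]
contact_force: [-0.6, 0.2, -1.2]
width: 0.22
```

```bash
python3 - <<'E'
from h import *
sh(.5833,-.072,.098)
for n in("side",):
    im,d=cap(n)
    uu,vv=w2p(n,[.583,-.072,.12])[0].astype(int)
    cv2.imwrite(f"pics/{n}9.png",cv2.resize(im[vv-30:vv+30,uu-40:uu+40],None,fx=9,fy=9,interpolation=2)[:,:,::-1])
E
```

```text
t 10.45 tcp [ 0.5834 -0.0731  0.1134] w 0.22 F [-0.6  0.2 -1.2] yaxis deg 72.8
shift cm [0.05 0.11 1.54]
```

View pics/side9.png

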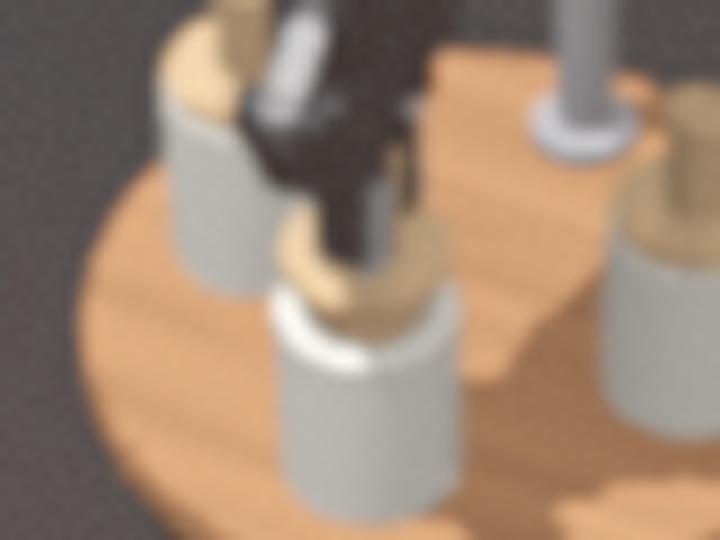

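Call:
{"op": "servo_tool", "data": {"targets": [[0,0.05,0.4,0,0.05],[0,0.05,0.8,0,0.05],[0,0.05,1.2,0,0.05],[0,0.05,1.4,0,0.05],[0,0.05,1.5,0,0.05],[0,0.05,1.6,0,0.05]]}}

```text
t: 11.25
tool_pos: [0.5839, -0.0728, 0.098]
ee_rot: [0.0, 0.15, 0.989, 0.0]
contact_force: [-1.8, -0.8, 8.2]
width: 0.223
```

```bash
python3 - <<'E'
from h import *
sh(.5833,-.072,.098)
for n in("side",):
    im,d=cap(n)
    uu,vv=w2p(n,[.583,-.072,.12])[0].astype(int)
    cv2.imwrite(f"pics/{n}10.png",cv2.resize(im[vv-30:vv+30,uu-40:uu+40],None,fx=9,fy=9,interpolation=2)[:,:,::-1])
E
```

```text
t 11.25 tcp [ 0.5839 -0.0728  0.098 ] w 0.223 F [-1.8 -0.8  8.2] yaxis deg 72.8
shift cm [0.08 0.06 0.  ]
```

View pics/side10.png

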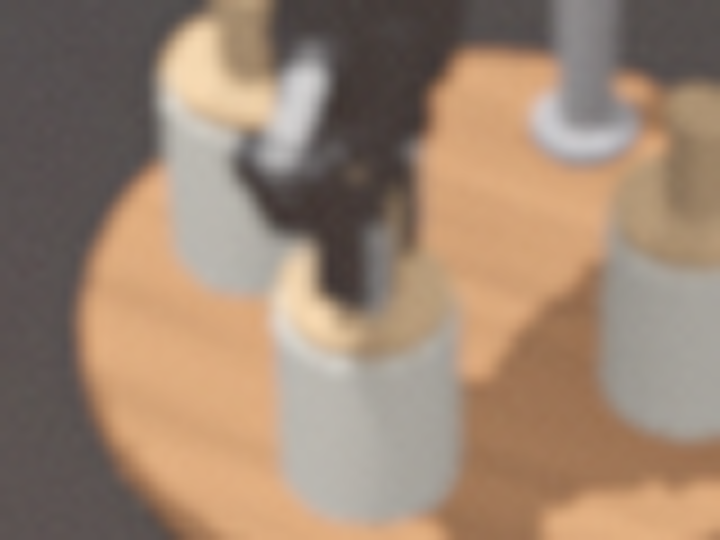

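Call:
{"op": "servo_tool", "data": {"targets": [[0,0,0,0,0.5],[0,0,0,0,0.5],[0,0,0,0,0.5],[0,0,0,0,0.5],[0,0,-2,0,0.5],[0,0,-5,0,0.5],[0,0,-8,0,0.5],[0,0,-10,0,0.5]]}}

```text
t: 12.3
tool_pos: [0.584, -0.0728, 0.1991]
ee_rot: [0.001, 0.15, 0.989, 0.0]
contact_force: [0.8, 0.3, -0.1]
width: 0.5
```

```bash
python3 - <<'E'
from h import *
sh(.5262,-.216,.2)
for n in("side",):
    im,d=cap(n)
    uu,vv=w2p(n,[.583,-.072,.12])[0].astype(int)
    cv2.imwrite(f"pics/{n}11.png",cv2.resize(im[vv-60:vv+40,uu-60:uu+60],None,fx=6,fy=6,interpolation=2)[:,:,::-1])
    v,u=np.mgrid[:480,:640];P=p2w(n,u,v,d);P[d<=0]=np.nan;Q=P.reshape(-1,3)
    for c in((.583,-.071),(.495,-.111),(.62,-.162)):
      m=(np.hypot(Q[:,0]-c[0],Q[:,1]-c[1])<.033)
      for lo,hi in((.111,.12),(.12,.17)):
        q=Q[m&(Q[:,2]>lo)&(Q[:,2]<hi)];print(c,lo,len(q),cv2.minEnclosingCircle(q[:,:2].astype(np.float32)),np.median(q[:,2]),np.percentile(q[:,2],97))
E
```

```text
t 12.3 tcp [ 0.584  -0.0728  0.1991] w 0.5 F [ 0.8  0.3 -0.1] yaxis deg 72.8
shift cm [  1.28 -15.39  -0.1 ]
(0.583, -0.071) 0.111 172 ((0.5819994807243347, -0.07020843774080276), 0.026280207559466362) 0.1151587664730358 0.11879552475329537
(0.583, -0.071) 0.12 102 ((0.5800097584724426, -0.07164127379655838), 0.012446342036128044) 0.14311441687462528 0.15259197138467148
(0.495, -0.111) 0.111 160 ((0.4898388981819153, -0.10940913110971451), 0.02678714692592621) 0.1148490756467293 0.11824052433288731
(0.495, -0.111) 0.12 102 ((0.4915255606174469, -0.11018572747707367), 0.01120397076010704) 0.14286152043388545 0.15382602302008153
(0.62, -0.162) 0.111 131 ((0.62127286195755, -0.16116780042648315), 0.026904499158263206) 0.11480891356950848 0.11845554321474283
(0.62, -0.162) 0.12 93 ((0.6205825209617615, -0.1608436107635498), 0.010964183136820793) 0.13953582033234593 0.15350914847558503
```

View pics/side11.png

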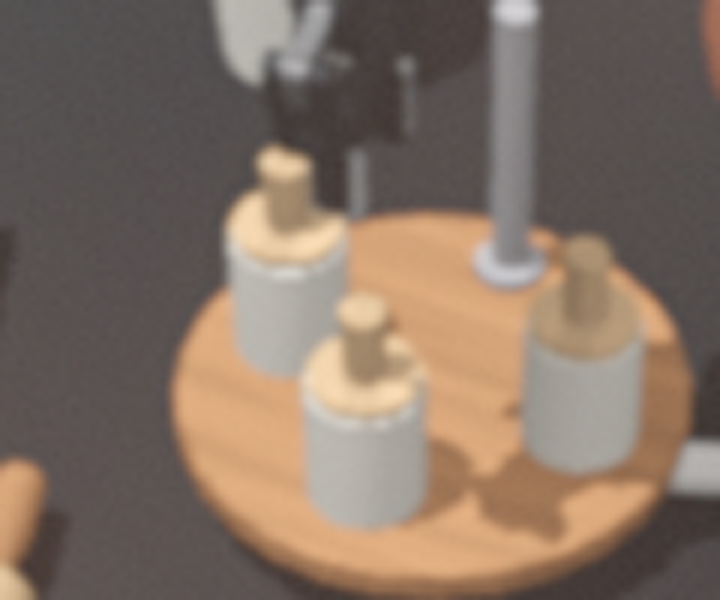

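Call:
{"op": "servo_tool", "data": {"targets": [[0.2,-2,0,0,0.6],[0.4,-5,0,0,0.6],[0.7,-8.5,0,0,0.6],[1,-12,0,0,0.6],[1.2,-14.5,0,0,0.6],[1.3,-15.4,0,0,0.6],[1.3,-15.4,0,0,0.6],[1.3,-15.4,0,0,0.6]]}}

```text
t: 13.35
tool_pos: [0.526, -0.2146, 0.197]
ee_rot: [-0.0, 0.149, 0.989, 0.0]
contact_force: [-0.6, 0.5, -0.1]
width: 0.6
```

```bash
python3 - <<'E'
from h import *
sh(.5259,-.2162,.133)
for n in("side",):
    im,d=cap(n)
    uu,vv=w2p(n,[.5259,-.216,.19])[0].astype(int)
    cv2.imwrite(f"pics/{n}12.png",cv2.resize(im[vv-40:vv+60,uu-60:uu+60],None,fx=6,fy=6,interpolation=2)[:,:,::-1])
E
```

```text
t 13.35 tcp [ 0.526  -0.2146  0.197 ] w 0.6 F [-0.6  0.5 -0.1] yaxis deg 72.9
shift cm [-0.04 -0.16  6.4 ]
```

View pics/side12.png

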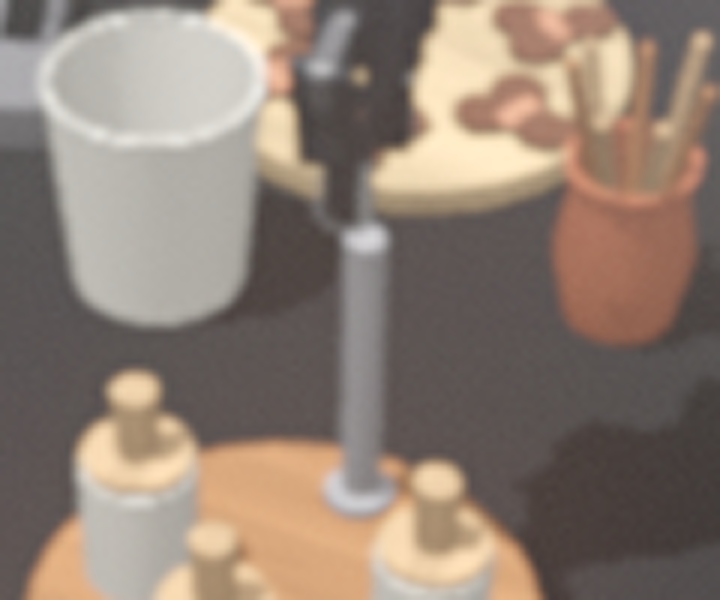

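Call:
{"op": "servo_tool", "data": {"targets": [[0,-0.1,1,0,0.6],[0,-0.1,3,0,0.6],[0,-0.1,5,0,0.6],[0,-0.1,6.2,0,0.6],[0,-0.1,6.2,0,0.6]]}}

```text
t: 14.02
tool_pos: [0.5248, -0.2164, 0.1344]
ee_rot: [-0.001, 0.15, 0.989, 0.0]
contact_force: [-0.1, 0.7, -0.0]
width: 0.597
```

Call:
{"op": "servo_tool", "data": {"targets": [[0,0,0,0,0.4],[0,0,0,0,0.1],[0,0,0,0,0.05],[0,0,0,0,0.05],[0,0,0,0,0.05],[0,0,0,0,0.05]], "squeeze": 40}}

```text
t: 14.78
tool_pos: [0.5259, -0.217, 0.1364]
ee_rot: [0.001, 0.15, 0.989, -0.0]
contact_force: [-1.4, 1.5, 6.4]
width: 0.198
```

```bash
python3 - <<'E'
from h import *
sh(.5259,-.2162,.133)
for n in("side",):
    im,d=cap(n)
    uu,vv=w2p(n,[.5259,-.216,.19])[0].astype(int)
    cv2.imwrite(f"pics/{n}13.png",cv2.resize(im[vv-40:vv+60,uu-60:uu+60],None,fx=6,fy=6,interpolation=2)[:,:,::-1])
o=get_obs();r=R.from_quat(o["ee_rot"][[1,2,3,0]]).as_matrix()
C=np.array([.5572,-.1375])
h0=np.array([.5262,-.2166]);t0=np.degrees(np.arctan2(*(h0-C)[::-1]));print(t0, o["joint_pos"].round(2))
for th in np.linspace(t0,-3.4,17):
    g=C+.085*np.array([np.cos(np.radians(th)),np.sin(np.radians(th))]);s=r.T@np.r_[g-h0,0]
    print(round(th,1),g.round(4),(s*100).round(2))
E
```

```text
t 14.78 tcp [ 0.5259 -0.217   0.1364] w 0.198 F [-1.4  1.5  6.4] yaxis deg 72.8
shift cm [0.02 0.08 0.34]
-111.4006586567477 [-0.17  0.35  0.64  1.66 -0.22  1.21  1.79]
-111.4 [ 0.5262 -0.2166] [ 0. -0. -0.]
-104.7 [ 0.5357 -0.2197] [-1.   -0.02  0.  ]
-97.9 [ 0.5455 -0.2217] [-2.    0.09  0.  ]
-91.2 [ 0.5555 -0.2225] [-2.97  0.31  0.  ]
-84.4 [ 0.5655 -0.2221] [-3.92  0.64  0.01]
-77.7 [ 0.5754 -0.2205] [-4.81  1.08  0.01]
-70.9 [ 0.585  -0.2178] [-5.65  1.63  0.01]
-64.2 [ 0.5943 -0.214 ] [-6.42  2.26  0.01]
-57.4 [ 0.603  -0.2091] [-7.11  2.99  0.01]
-50.7 [ 0.6111 -0.2032] [-7.71  3.79  0.01]
-43.9 [ 0.6184 -0.1964] [-8.21  4.66  0.01]
-37.2 [ 0.6249 -0.1888] [-8.61  5.58  0.01]
-30.4 [ 0.6305 -0.1805] [-8.89  6.54  0.01]
-23.7 [ 0.6351 -0.1716] [-9.07  7.52  0.02]
-16.9 [ 0.6385 -0.1622] [-9.12  8.52  0.02]
-10.2 [ 0.6409 -0.1525] [-9.05  9.52  0.02]
-3.4 [ 0.6421 -0.1425] [-8.87 10.5   0.02]
```

View pics/side13.png

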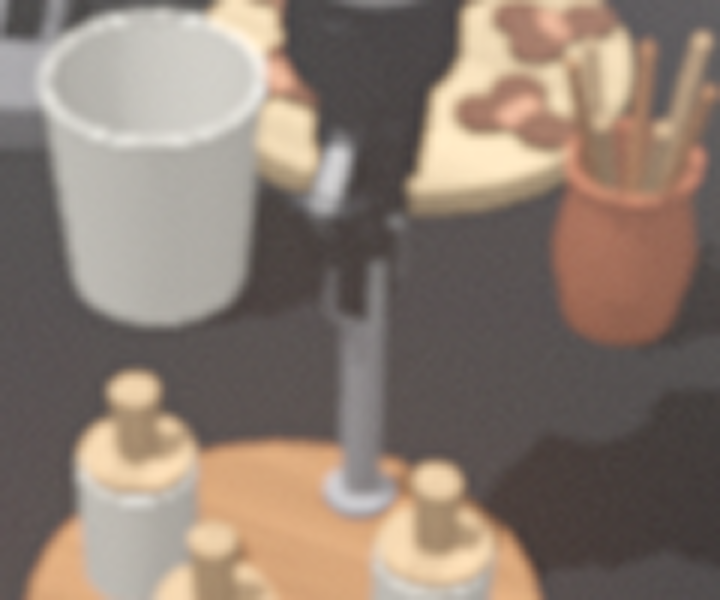

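Call:
{"op": "servo_tool", "data": {"targets": [[-0.4,0,0,0,0.05],[-1,0,0,0,0.05],[-2,0.1,0,0,0.05],[-3,0.3,0,0,0.05],[-3.9,0.6,0,0,0.05],[-4.8,1.1,0,0,0.05],[-5.3,1.4,0,0,0.05],[-5.7,1.6,0,0,0.05]]}}

```text
t: 15.82
tool_pos: [0.585, -0.2187, 0.1364]
ee_rot: [0.001, 0.15, 0.989, -0.0]
contact_force: [-2.7, 1.9, 8.5]
width: 0.198
```

```bash
cat >> h.py <<'E'
def arc(ths,C=(.5572,-.1375)):
    o=get_obs();r=R.from_quat(o["ee_rot"][[1,2,3,0]]).as_matrix();C=np.array(C);p=o["tool_pos"][:2]
    a=np.degrees(np.arctan2(*(p-C)[::-1]));print("tcp",o["tool_pos"].round(4),"F",o["contact_force"].round(1),"w",round(o["width"],3),"ang",a.round(1),"rad",np.hypot(*(p-C)).round(4))
    for th in ths:
        g=C+.085*np.array([np.cos(np.radians(th)),np.sin(np.radians(th))]);print(th,((r.T@np.r_[g-p,0])*100).round(2))
E
python3 -c "
from h import *
arc([-71,-64,-57,-50,-44,-37,-30,-24,-17,-10,-3.4])"
```

```text
tcp [ 0.585  -0.2187  0.1364] F [-2.7  1.9  8.5] w 0.198 ang -71.1 rad 0.0858
-71 [ 0.04  0.07 -0.  ]
-64 [-0.76  0.74  0.  ]
-57 [-1.47  1.49  0.  ]
-50 [-2.09  2.33  0.  ]
-44 [-2.53  3.1   0.  ]
-37 [-2.94  4.05  0.  ]
-30 [-3.23  5.05  0.  ]
-24 [-3.38  5.93  0.  ]
-17 [-3.44  6.96  0.  ]
-10 [-3.37  8.    0.  ]
-3.4 [-3.19  8.96  0.  ]
```

Call:
{"op": "servo_tool", "data": {"targets": [[-0.4,0.3,-0.1,0,0.05],[-1,1,-0.1,0,0.05],[-1.7,1.8,-0.1,0,0.05],[-2.3,2.6,-0.1,0,0.05],[-2.8,3.5,-0.1,0,0.05],[-3.1,4.5,-0.1,0,0.05],[-3.3,5.3,-0.1,0,0.05],[-3.4,5.9,-0.1,0,0.05]]}}

```text
t: 16.82
tool_pos: [0.6359, -0.1712, 0.1365]
ee_rot: [0.001, 0.149, 0.989, -0.0]
contact_force: [4.4, -3.4, -1.6]
width: 0.197
```

```bash
python3 - <<'E'
from h import *
arc([-17,-10,-3.4])
for n in("top","side"):
    im,d=cap(n)
    uu,vv=w2p(n,[.52,-.13,.1])[0].astype(int)
    cv2.imwrite(f"pics/{n}14.png",cv2.resize(im[vv-80:vv+80,uu-100:uu+100],None,fx=3.5,fy=3.5,interpolation=2)[:,:,::-1])
E
```

```text
tcp [ 0.6359 -0.1712  0.1365] F [ 4.4 -3.4 -1.6] w 0.197 ang -23.2 rad 0.0856
-17 [0.01 0.92 0.  ]
-10 [0.08 1.96 0.  ]
-3.4 [0.25 2.92 0.  ]
```

View pics/side14.png

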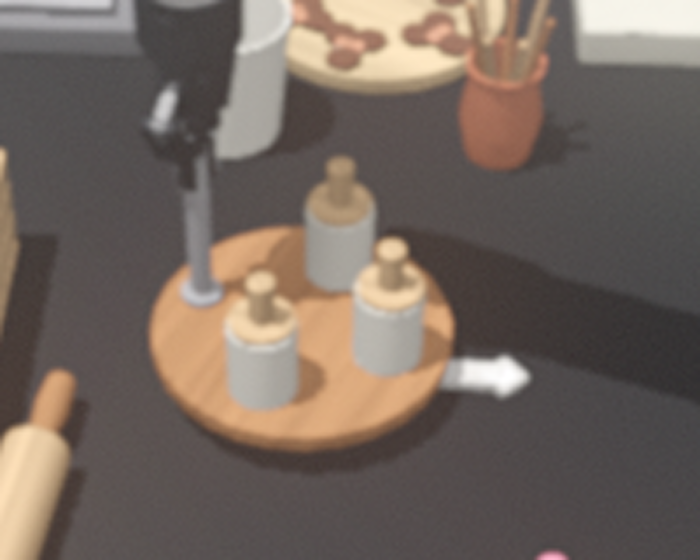

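View pics/top14.png

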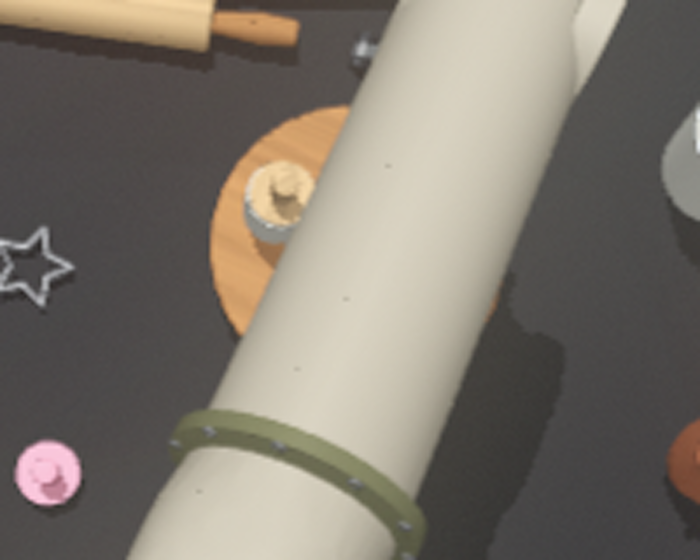

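Call:
{"op": "servo_tool", "data": {"targets": [[0,0.5,0,0,0.05],[0,1.2,0,0,0.05],[0.1,2,0,0,0.05],[0.2,2.6,0,0,0.05],[0.2,2.9,0,0,0.05],[0.2,2.9,0,0,0.05],[0.2,2.9,0,0,0.05]]}}

```text
t: 17.8
tool_pos: [0.6425, -0.1418, 0.1365]
ee_rot: [0.001, 0.149, 0.989, 0.001]
contact_force: [7.2, 1.0, -1.7]
width: 0.199
```

```bash
python3 - <<'E'
from h import *
arc([-3.4])
for n in("side",):
    im,d=cap(n)
    uu,vv=w2p(n,[.5,-.13,.1])[0].astype(int)
    cv2.imwrite(f"pics/{n}15.png",cv2.resize(im[vv-70:vv+70,uu-90:uu+90],None,fx=4,fy=4,interpolation=2)[:,:,::-1])
    v,u=np.mgrid[:480,:640];P=p2w(n,u,v,d);P[d<=0]=np.nan;Q=P.reshape(-1,3)
    C=np.array([.5572,-.1375])
    for c in((.487,-.1334),(.561,-.067),(.553,-.2075)):
      m=(np.hypot(Q[:,0]-c[0],Q[:,1]-c[1])<.035)
      q=Q[m&(Q[:,2]>.111)&(Q[:,2]<.12)];k=cv2.minEnclosingCircle(q[:,:2].astype(np.float32));p=np.array(k[0]);print(c,len(q),k,"zmed",np.median(q[:,2]),"ang",np.degrees(np.arctan2(*(p-C)[::-1])))
E
```

```text
tcp [ 0.6425 -0.1418  0.1365] F [ 7.2  1.  -1.7] w 0.199 ang -2.9 rad 0.0854
-3.4 [ 0.02 -0.09 -0.  ]
(0.487, -0.1334) 154 ((0.4870794415473938, -0.13295818865299225), 0.026828113943338394) zmed 0.11478509524345426 ang 176.29404518047926
(0.561, -0.067) 169 ((0.5589249134063721, -0.06613694876432419), 0.02619745209813118) zmed 0.11513096307084258 ang 88.6153756525818
(0.553, -0.2075) 140 ((0.5521512627601624, -0.20523345470428467), 0.02910504676401615) zmed 0.11491590068030882 ang -94.26284749802548
```

View pics/side15.png

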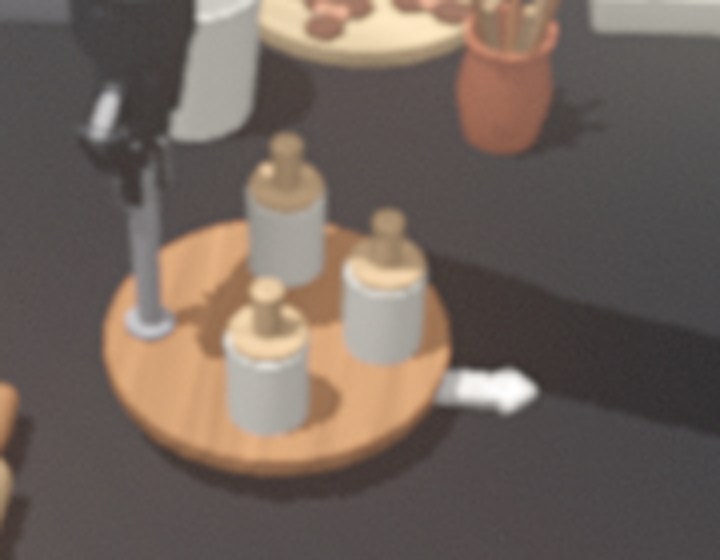

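Call:
{"op": "servo_tool", "data": {"targets": [[0,0,0,0,0.05],[0,0,0,0,0.05],[0,0,0,0,0.05],[0,0,0,0,0.05]]}}

```text
t: 18.35
tool_pos: [0.6424, -0.1418, 0.1365]
ee_rot: [0.001, 0.149, 0.989, 0.001]
contact_force: [6.5, 1.4, -1.2]
width: 0.203
```

```bash
python3 - <<'E'
from h import *
arc([-3.4]);print(get_obs()["joint_vel"].round(3))
P={}
for n in("top","side"):
    im,d=cap(n);v,u=np.mgrid[:480,:640];p=p2w(n,u,v,d);p[d<=0]=np.nan;P[n]=p.reshape(-1,3)
Q=P["side"]
for nm,c in dict(L=(.458,.3128),S=(.6238,.206),front=(.487,-.133)).items():
    lo,hi=(.111,.12) if nm=="front" else (.017,.03)
    m=(np.hypot(Q[:,0]-c[0],Q[:,1]-c[1])<.045)&(Q[:,2]>lo)&(Q[:,2]<hi);print(nm,cv2.minEnclosingCircle(Q[m][:,:2].astype(np.float32)),np.median(Q[m][:,2]))
job_done()
E
```

```text
tcp [ 0.6424 -0.1418  0.1365] F [ 6.5  1.4 -1.2] w 0.203 ang -2.9 rad 0.0854
-3.4 [ 0.02 -0.08 -0.  ]
[-0.002 -0.001 -0.001  0.001  0.002 -0.001 -0.   ]
L ((0.45784223079681396, 0.31273916363716125), 0.029404735192656517) 0.025390504573832413
S ((0.623185932636261, 0.20781241357326508), 0.017920522019267082) 0.02559053467870489
front ((0.4864027798175812, -0.13343636691570282), 0.026185529306530952) 0.11516558312518764
the job is handed in; nothing more can be done
```

The medium stopper (pale wood, flange about 49 mm) is seated and released in the open jar. I then gripped the handle, turned the carousel about 108° counter-clockwise and handed the job in at about 18.5 s, still holding it. No verdict is reported, so success isn't confirmed beyond these checks.

**Last checks**
- **Stopper:** its flange sits at the same height as on the other two jars, about 0.115 m.
- **Jar position:** the jar stands at about 176.3–176.6° from the axis. The pointer measured 176.3° (side) and 176.8° (top), so the mouth should be within 1–2 mm of the front place.
- **Grip:** the fingers are closed on the peg at opening 0.20 with a 40 N squeeze set. The finger force itself was not measured. The wrist feels about 6.5 N of sideways load, and the arm and carousel were still.
- **Other objects:** the small and large stoppers are where they started, within measurement noise. I did not re-measure the cutters, rolling pin, tub, tool pot or beaker, but nothing came near them.

**What disagreed or failed**
- **Fingertip height:** the fingertips really stand about 45 mm higher than the reported tool height and `tcp_to_tips` imply. My first grasp therefore closed above the knob without touching it. I corrected the height from the depth image and the second grasp held.
- **Camera offset:** the two cameras differed by 1–3 mm on positions.

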